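# Hang the sweets tray on its twin-peg counter stand

## Robot

A 7-joint arm with a two-finger parallel gripper is mounted at the origin on the work surface. World frame = base frame: x ahead of the robot, y to its left, z up, the work surface at z = 0. Lengths are in m, angles in rad, forces in N, time in s.
With the tool pointing down it reaches from about 0.425 to 0.875 m from the base axis. Payload 4.7 kg.
Tool frame: the origin (TCP) lies midway between the tips of the shut fingers; the grasp point (between the pads) lies 19 mm behind it; z points along the fingers, y is the line along which they close (so a half turn about z gives the same grasp; the last joint's range is limited). The gripper opens to 87 mm and grips with 3 to 60 N. Pads are 19 mm wide; open, the fingers measure 117 mm over their backs; the gripper's body (75 mm by 190 mm) begins 51 mm behind the grasp point.
Start: joints at [-1.273, 0.321, -0.07, 1.45, 0.023, 1.371, -0.057], TCP at [0.182, 0.624, 0.223] pointing down, gripper open.
Joint ranges: [-2.86, 2.86], [-0.3, 2.09], [-1.38, 1.24], [0.06, 2.45], [-1.56, 4.7], [0.09, 2.05], [-2.69, 2.69]. Speed limits (rad/s): [2.57, 2.57, 3.14, 3.14, 3.14, 3.14, 3.14].

## Interface

Orientations are given as a rotation vector (axis times angle).
In Python, from bench import ctrl gives the robot as it stands. The module is installed in compiled form; this text tells all that it offers.
- The arm moves only by the shell command python3 -m handwheel 'ROWS' [FORCE]. ROWS is JSON, a list of rows, each a list of 7 numbers: the finger opening in m, from 0 to 0.087, then the shift along the tool's x, y, z in m, then the turn, a rotation vector about the tool's x, y, z in degrees. A call has 1 to 12 rows; each row shifts and turns the commanded pose from where the row before left it, along the tool's axes as they then stand; what a row does not reach is not made up. A row lasts 1/8 s, in which the tool goes at most 62.5 mm and 10.7 degrees, less where a joint would pass 70% of its speed; a pose out of reach is approached as far as the arm can. A call is refused whole if a number of a shift passes 0.0625 or a number of a turn 10.7, either way. A call with a gripper value outside its range is refused whole. The fingers move at their own pace and stop on an object; FORCE is the grip in N (left out, the last holds). Time passes only in rows, so rows that do not move let the fingers close. It gives the time, the measured TCP pose, the force, the opening and the grip force at its end, in the units of the state.
- ctrl.get_state(): the state, without advancing time (a new reading comes with each control period).
- ctrl.get_image(name): name is "side" or "top"; returns (picture, depth): 420x560x3 uint8, blue, green, red; 420x560 float32, m along the optical axis (not along the pixel's ray), 0 where there is no reading.
- ctrl.camera_info(name): a dict with "intrinsics" (3x3 intrinsics, pixels), "D" ([k1, k2, p1, p2, k3] as OpenCV has them; the pictures are not rectified), "R" (3x3) and "t" (3): a world point X has camera coordinates R X + t. Camera axes: x right, y down, z forward; pixel columns grow to the right and rows downward; lengths in m; the calibration is good to about 2 mm. A picture is of the moment at which its call begins. camera_info takes no time and is no camera call.
- ctrl.close_job(): hands the job in; it is judged then, once.
The state is a dict: "time": time; "joint_positions": joint angles; "qd": joint speeds; "joint_torque": joint torques, N m; "position": TCP position; "tool_rot": TCP orientation; "ft_force": force on the tool from outside, world axes, zero at the start; "torque": the same for the moment, N m; "grip_width": opening from 0.0 (shut) to 1.0 (fully open); "grip_force": force on a finger pad.
Only numpy, scipy, OpenCV 4.12 (cv2) and the standard library are available. Lean on these libraries where they do the work, as an engineer would, in place of code of your own. Each camera call takes 0.05 s, during which the arm holds its last target. There are 200 camera calls.

## Task

Pick up the plywood sweets tray by its upright handle and hang it on the wooden counter stand, with one peg of the stand through each of its two holes, lowering it until it rests flat on the peg bar before you let go. Feel for the pegs gently: never press or push the tray against the stand with more than 30 N, and do not let it drop. Leave the jar, the tin and the carton where they are.

Things in the scene. Friction and masses are not known exactly. Their poses are not given: they have to be found in the camera images.
- tray: loose plywood tray, 0.2 to 0.45 kg, flat on the counter at the start. Origin: centre of its underside; z up. Board 90 mm (x) x 240 mm (y) x 10 mm thick, a lip 5 mm wide and 8 mm high along both long edges, an upright handle in the middle, two holes. The same after a half turn: either hole may take either peg.
- tray_handle (a point): middle of the tray's handle, 45 mm above the tray's underside; the handle is an upright board 14 mm thick (tray x), 90 mm long (tray y), its top 60 mm above the underside; grip it across x from above. Axes as the tray.
- tray_hole0 (a point): centre of the hole at tray y = -85 mm (x = 0), at the underside; round through hole 12.5 mm in diameter, sharp-edged
- tray_hole1 (a point): the same, the hole at tray y = +85 mm
- stand: dark wooden stand fixed to the counter. Origin: centre of its underside; z up. Base 110 (x) x 250 (y) x 15 mm; uprights carry a channel along y in which the peg bar lies: 40 mm wide (x), 210 mm long (y), flat top 90 mm above the origin (channel cheeks lower, 80 mm). Hung home, the tray's underside is at 90 mm and the pegs stand 20 mm out of its board.
- stand_seat (a point): point of the stand 90 mm above its origin, level with the bar's top. Two steel pegs, 10 mm thick, 30 mm tall, rim of the flat tip bevelled 1 mm, stand on the bar at x = 0, 170 mm apart along y. The stiff bar (80 N to shift) was set by hand: the pegs' midpoint lies anywhere within 20 mm in y of this point; that shift is NOT in this pose and must be felt or seen.
- jar: bystander: amber glass jar with a steel lid, 72 mm across, 120 mm tall; origin at the centre of its underside
- tin: bystander: round tin, 68 mm across, 100 mm tall; origin at the centre of its underside
- carton: bystander: upright cardboard carton, 50 x 90 x 120 mm; origin at the centre of its underside

How it is judged:
On the way, in this order (a step that is already met when the one before it is completed fails the run):
1. the tray is lifted well clear of the counter, in the gripper (height (world z) of tray above 0.08 m and contact force between tray and the fingers above 1 N), for 0.1 s.
2. the tray is down over both pegs, flat on the peg bar, with the fingers still on it (z of tray in the frame of stand between 0.086 and 0.0925 m and angle between tray's own z axis and vertical below 0.04 rad and angle between the y axis of tray and the y axis of stand, either way round below 0.08 rad and x of tray in the frame of stand between -0.006 and 0.006 m and y of tray in the frame of stand between -0.024 and 0.024 m and contact force between tray and the fingers above 0.5 N), for 0.1 s.
At the end, for the whole second after the job is handed in: The tray hangs on both pegs and rests on the peg bar: its underside 86 to 92.5 mm above the stand's origin, level within 0.04 rad, its long axis along the stand's within 0.08 rad (either way round), its centre within 6 mm of the stand's origin in x and 24 mm in y (stand frame), at rest and released (z of tray in the frame of stand between 0.086 and 0.0925 m and angle between tray's own z axis and vertical below 0.04 rad and angle between the y axis of tray and the y axis of stand, either way round below 0.08 rad and x of tray in the frame of stand between -0.006 and 0.006 m and y of tray in the frame of stand between -0.024 and 0.024 m and linear speed of tray below 0.01 m/s); the robot touches nothing.
It fails at once if the tray is pressed, pushed or dropped against the stand with more than 30 N (contact force between tray and stand above 30 N).
It fails at once if the jar is moved by more than 20 mm (distance of jar from where it was at the start of the episode above 0.02 m).
It fails at once if the tin is moved by more than 20 mm (distance of tin from where it was at the start of the episode above 0.02 m).
It fails at once if the carton is moved by more than 20 mm (distance of carton from where it was at the start of the episode above 0.02 m).
It also fails if it takes over 64 s, if anything falls off the work surface, if the arm or the gripper's body presses on something with over 40 N, if the wrist force passes 120 N, or if a joint passes its speed limit or range.

## Working session

There is one attempt and no reset: what is moved stays moved. The work goes in short steps, Python scripts to look and compute and a shell command to move; the robot and the scene stay as the last step left them, time stands still between calls to the robot, and variables do not carry over. Pictures are saved under pics/ and viewed, at most 10 in all, crops included, and the job is handed in when it is done.

```bash
mkdir -p pics; cat > h.py <<'E'
import numpy as np, cv2
from bench import ctrl
from scipy.spatial.transform import Rotation as Ro
def snap(n,f):
    p,d=ctrl.get_image(n); cv2.imwrite(f'pics/{f}.png',p); np.save(f'pics/{f}.npy',d); return p,d
def cloud(n,d):
    c=ctrl.camera_info(n);K=np.array(c['intrinsics']);D=np.array(c['D']);R=np.array(c['R']);t=np.array(c['t'])
    h,w=d.shape;u,v=np.meshgrid(np.arange(w),np.arange(h))
    q=cv2.undistortPoints(np.stack([u,v],-1).reshape(-1,1,2).astype(float),K,D).reshape(h,w,2)
    P=np.dstack([q*d[...,None],d])
    return (P-t)@R
E
python3 - <<'E'
from h import *
np.set_printoptions(precision=4,suppress=True)
s=ctrl.get_state()
for k in('time','position','tool_rot','ft_force','grip_width'):print(k,s[k])
print(Ro.from_rotvec(s['tool_rot']).as_matrix())
for n in('top','side'):
    p,d=snap(n,n+'0'); c=ctrl.camera_info(n); print(n,-np.array(c['R']).T@c['t'], np.array(c['R'])[2])
E
```

```text
time 0.0
position [0.1819 0.6235 0.2215]
tool_rot [-0.4442 -3.1099  0.0029]
ft_force [0.2919 0.0559 0.6821]
grip_width 0.9983197868242862
[[-0.96    0.2799 -0.0004]
 [ 0.2799  0.96   -0.0018]
 [-0.0001 -0.0019 -1.    ]]
top [ 0.4744 -0.0046  1.2152] [ 0.0893 -0.0101 -0.996 ]
side [ 0.3761 -1.0711  1.4289] [ 0.1282  0.6176 -0.776 ]
```

View pics/top0.png

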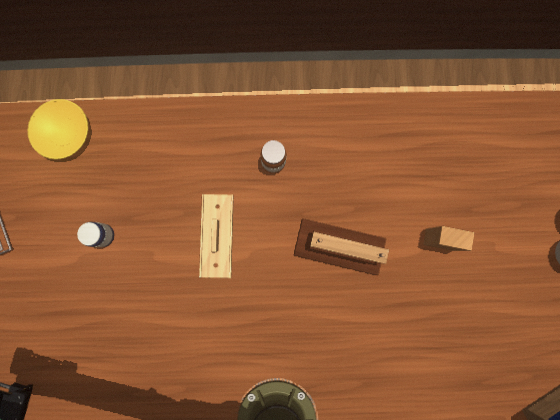

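View pics/side0.png

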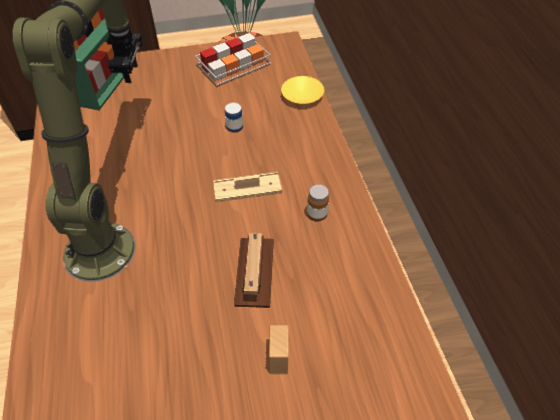

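The top view shows the tray at pixel (216,236) with its handle near (214,236). The stand is around (345,247), with pegs at about (319,240) and (380,255). The jar (273,155), tin (95,235) and carton (457,239) are clear of both.

```bash
python3 - <<'E'
from h import *
np.set_printoptions(precision=4,suppress=True)
p=cv2.imread('pics/top0.png');d=np.load('pics/top0.npy');W=cloud('top',d)
def rect(m,lab):
    P=W[m]; r=cv2.minAreaRect((P[:,:2]*1000).astype(np.float32)); print(lab,m.sum(),r,'medz',np.median(P[:,2]),'mean',P.mean(0))
def box(u0,u1,v0,v1,z0,z1):
    m=np.zeros(d.shape,bool);m[v0:v1,u0:u1]=1
    return m&(W[...,2]>z0)&(W[...,2]<z1)&(d>0)
print('table z',np.median(W[300:320,150:260,2]))
hsv=cv2.cvtColor(p,cv2.COLOR_BGR2HSV)
m=box(190,245,185,290,-.01,.03)&(p[...,0]>95);rect(m,'tray col')
rect(box(190,245,185,290,.006,.03),'tray z')
rect(box(190,245,185,290,.042,.08),'handle')
rect(box(285,400,210,285,.008,.13),'stand all')
rect(box(285,400,210,285,.008,.03),'base')
rect(box(285,400,210,285,.083,.097),'bar')
mm=box(285,400,210,285,.105,.14)
n,l,st,c=cv2.connectedComponentsWithStats(mm.astype(np.uint8))
for i in range(1,n):
    print('peg',st[i,4],c[i],W[l==i].mean(0),W[l==i][:,2].max())
for n_,b in(('jar',(255,295,135,180)),('tin',(70,120,215,255)),('carton',(430,480,220,255))):rect(box(*b,.08,.14),n_)
a=cv2.resize(p[185:290,190:400],None,fx=3.8,fy=3.8,interpolation=cv2.INTER_CUBIC);cv2.imwrite('pics/crop.png',a)
E
```

```text
table z 0.0017124468118604095
tray col 2301 ((524.57470703125, 160.35719299316406), (91.46508026123047, 242.19422912597656), 87.28702545166016) medz 0.011808882304922918 mean [0.5236 0.1598 0.0123]
tray z 2462 ((521.2880249023438, 157.7169952392578), (156.98101806640625, 303.6011657714844), 89.60157012939453) medz 0.01184156889082955 mean [0.5249 0.1594 0.0125]
handle 191 ((525.3623657226562, 159.5801239013672), (15.039048194885254, 86.61713409423828), 88.0283432006836) medz 0.06073845247048198 mean [0.525  0.1585 0.0597]
stand all 3404 ((486.6857604980469, -202.81826782226562), (328.23565673828125, 205.4308319091797), 88.53534698486328) medz 0.01914169895826527 mean [ 0.4831 -0.194   0.0468]
base 2001 ((486.6857604980469, -202.81826782226562), (328.23565673828125, 205.4308319091797), 88.53534698486328) medz 0.01653423130123838 mean [ 0.4848 -0.1845  0.0165]
bar 1188 ((480.2334899902344, -210.92417907714844), (211.8821258544922, 49.78824234008789), 74.9751968383789) medz 0.09142322362568385 mean [ 0.4805 -0.2099  0.0913]
peg 5 [318.8 239.8] [ 0.5014 -0.1253  0.1182] 0.12315589107964788
peg 1 [321. 238.] [ 0.5059 -0.1307  0.1233] 0.12331470980344329
peg 9 [381.2222 254.6667] [ 0.4579 -0.2899  0.1147] 0.12250148479325317
peg 1 [384. 253.] [ 0.4621 -0.2959  0.1208] 0.12081214385064043
jar 530 ((737.787353515625, -10.4681396484375), (63.726539611816406, 65.65252685546875), 35.03462600708008) medz 0.1205847681487095 mean [ 0.7355 -0.0105  0.1155]
tin 518 ((534.584716796875, 490.6707458496094), (64.89425659179688, 64.29180908203125), 45.1157341003418) medz 0.10091314223697799 mean [0.5344 0.4881 0.0991]
carton 771 ((497.28741455078125, -491.2145080566406), (92.03318786621094, 50.46284866333008), 76.87690734863281) medz 0.12101983862682472 mean [ 0.4969 -0.4856  0.1174]
```

View pics/crop.png

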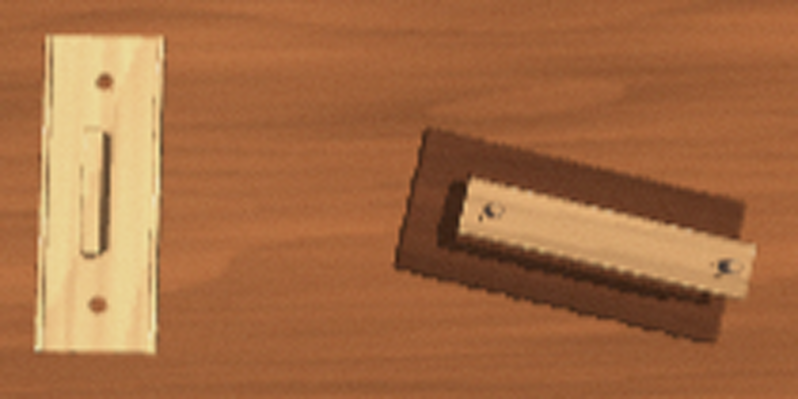

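```bash
cat >> h.py <<'E'
def ray(n,uv,z):
    c=ctrl.camera_info(n);K=np.array(c['intrinsics']);D=np.array(c['D']);R=np.array(c['R']);t=np.array(c['t'])
    q=cv2.undistortPoints(np.array(uv,float).reshape(-1,1,2),K,D).reshape(-1,2)
    o=-R.T@t; r=np.c_[q,np.ones(len(q))]@R
    return o+r*((z-o[2])/r[:,2])[:,None]
def dark(p,u,v,r=5,bright=None):
    g=cv2.cvtColor(p,cv2.COLOR_BGR2GRAY).astype(float)[v-r:v+r+1,u-r:u+r+1]
    b=np.median(g);w=np.clip(b-15-g,0,None);y,x=np.mgrid[v-r:v+r+1,u-r:u+r+1]
    return np.array([(w*x).sum(),(w*y).sum()])/w.sum()
def togo(target,yang):
    """tool-frame shift and turn (deg, about tool z) to bring TCP to target with tool y at world angle yang (mod 360)"""
    s=ctrl.get_state();R=Ro.from_rotvec(s['tool_rot']).as_matrix()
    print('t',round(s['time'],2),'pos',np.round(s['position'],4),'shift mm (present axes)',np.round(1000*R.T@(np.array(target)-s['position']),1))
    a=np.degrees(np.arctan2(R[1,1],R[0,1]));print('tooly',round(a,2),'turn z',round(-((yang-a+180)%360-180),2),'tilt',np.round(np.degrees(R[:2,2]),2),'f',np.round(s['ft_force'],2))
E
python3 - <<'E'
from h import *
np.set_printoptions(precision=4,suppress=True)
p=cv2.imread('pics/top0.png')
h=np.array([dark(p,217,206),dark(p,216,265)]);print(h)
X=ray('top',h,.0115);print(X,X.mean(0),np.linalg.norm(X[0]-X[1]),np.degrees(np.arctan2(*(X[0]-X[1])[1::-1])))
a=cv2.resize(p[228:268,300:400],None,fx=8,fy=8,interpolation=cv2.INTER_NEAREST)
s=cv2.imread('pics/side0.png');b=cv2.resize(s[225:310,230:285],None,fx=7,fy=7,interpolation=cv2.INTER_NEAREST)
out=np.zeros((600,800,3),np.uint8);out[:320]=a;bb=cv2.rotate(cv2.resize(s[228:298,236:276],None,fx=7,fy=7,interpolation=cv2.INTER_NEAREST),cv2.ROTATE_90_COUNTERCLOCKWISE);out[320:600,:490]=bb
cv2.imwrite('pics/pegs.png',out)
togo([X[:,0].mean(),X[:,1].mean(),.15],np.degrees(np.arctan2(*(X[0]-X[1])[1::-1]))+90)
E
```

```text
[[217.135  206.0162]
 [215.2525 264.8058]]
[[0.6098 0.1554 0.0115]
 [0.4399 0.1632 0.0115]] [0.5248 0.1593 0.0115] 0.1700349416899304 -2.609789097519739
t 0.1 pos [0.1819 0.6235 0.2216] shift mm (present axes) [-459.2 -349.5   72.2]
tooly 73.74 turn z -13.65 tilt [-0.02 -0.09] f [-0.68 -0.08 -0.  ]
```

View pics/pegs.png

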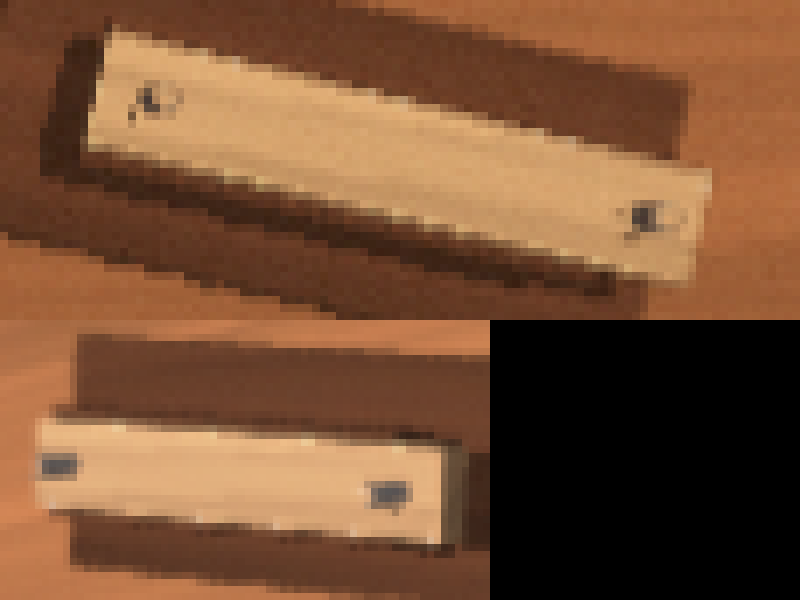

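The pegs' bright tips are at about full-image pixels (320.6,240.3) and (383.5,254.8) in the top view. I'll go to the tray first.

```bash
python3 -m handwheel '[[0.087,-0.038,-0.029,0,0,0,0],[0.087,-0.038,-0.029,0,0,0,0],[0.087,-0.038,-0.029,0,0,0,0],[0.087,-0.038,-0.029,0,0,0,0],[0.087,-0.038,-0.029,0,0,0,0],[0.087,-0.038,-0.029,0,0,0,0],[0.087,-0.038,-0.029,0,0,0,0],[0.087,-0.038,-0.029,0,0,0,0],[0.087,-0.038,-0.029,0,0,0,0],[0.087,-0.038,-0.029,0,0,0,0],[0.087,-0.038,-0.029,0,0,0,0],[0.087,-0.038,-0.029,0,0,0,0]]' 
python3 -m handwheel '[[0.087,0,0,0,0,0,-7],[0.087,0,0,0,0,0,-6.6],[0.087,0,0,0,0,0,0]]'
python3 -c "
from h import *
togo([.5248,.1593,.15],87.4)
X=ray('top',[[320.6,240.3],[383.5,254.8]],.1215);print(X,X.mean(0),np.linalg.norm(X[0]-X[1]),np.degrees(np.arctan2(*(X[0]-X[1])[1::-1])))
"
```

```text
time: 1.6
position: [0.5229, 0.1609, 0.2223]
tool_rot: [-0.444, -3.11, 0.0]
ft_force: [0.6, -0.1, 0.2]
grip_width: 1.001
grip_force: 0.0
time: 1.98
position: [0.5221, 0.1621, 0.2221]
tool_rot: [-0.075, -3.14, 0.0]
ft_force: [-0.3, 0.2, -0.0]
grip_width: 1.004
grip_force: 0.0
t 1.98 pos [0.5221 0.1621 0.2221] shift mm (present axes) [-2.9 -2.6 72.1]
tooly 87.26 turn z -0.14 tilt [-0.04 -0.02] f [-0.33  0.23 -0.01]
[[ 0.49993191 -0.12968269  0.1215    ]
 [ 0.45743415 -0.29421213  0.1215    ]] [ 0.47868303 -0.21194741  0.1215    ] 0.16992938992558548 75.5171207093301
```

```bash
python3 -m handwheel '[[0.087,-0.003,-0.0025,0.04,0,0,-0.1],[0.087,0,0,0.04,0,0,0],[0.087,0,0,0.04,0,0,0],[0.087,0,0,0.04,0,0,0],[0.087,0,0,0.025,0,0,0],[0.087,0,0,0.008,0,0,0],[0.087,0,0,0,0,0,0]]' 
python3 -c "
from h import *
togo([.5248,.1593,.028],87.4)"
python3 -m handwheel '[[0.0,0,0,0,0,0,0],[0.0,0,0,0,0,0,0],[0.0,0,0,0,0,0,0],[0.0,0,0,0,0,0,0],[0,0,0,0,0,0,0],[0,0,0,0,0,0,0]]' 40
```

```text
time: 2.85
position: [0.5252, 0.1598, 0.0297]
tool_rot: [-0.071, -3.141, 0.0]
ft_force: [-0.5, 1.1, 0.0]
grip_width: 0.999
grip_force: 0.0
t 2.85 pos [0.5252 0.1598 0.0297] shift mm (present axes) [ 0.4 -0.5  1.7]
tooly 87.4 turn z 0.0 tilt [-0.01 -0.01] f [-0.49  1.07  0.04]
time: 3.6
position: [0.5252, 0.1596, 0.0295]
tool_rot: [-0.07, -3.141, -0.0]
ft_force: [-0.8, -0.7, 0.3]
grip_width: 0.405
grip_force: 0.0
```

```bash
python3 -m handwheel '[[0,0,0,0,0,0,0],[0,0,0,0,0,0,0],[0,0,0,0,0,0,0],[0,0,0,0,0,0,0],[0,0,0,0,0,0,0]]' 55; python3 -m handwheel '[[0,0,0,-0.01,0,0,0],[0,0,0,-0.03,0,0,0],[0,0,0,-0.04,0,0,0],[0,0,0,-0.04,0,0,0],[0,0,0,-0.04,0,0,0],[0,0,0,-0.02,0,0,0],[0,0,0,0,0,0,0]]'; python3 -c "
from h import *
togo([.479,-.2105,.21],75.2-90)"
```

```text
time: 4.22
position: [0.5253, 0.1598, 0.0296]
tool_rot: [0.07, 3.141, 0.0]
ft_force: [-0.8, 1.2, -1.1]
grip_width: 0.156
grip_force: 55.0
time: 5.1
position: [0.5261, 0.1596, 0.2114]
tool_rot: [0.071, 3.138, 0.002]
ft_force: [0.4, -0.2, -3.3]
grip_width: 0.153
grip_force: 55.0
t 5.1 pos [0.5261 0.1596 0.2114] shift mm (present axes) [  30.4 -371.8    0.8]
tooly 87.42 turn z 102.22 tilt [0.18 0.08] f [ 0.35 -0.16 -3.31]
```

```bash
python3 -m handwheel '[[0,0.003,-0.02,0,0,0,0],[0,0.003,-0.036,0,0,0,0],[0,0.003,-0.036,0,0,0,0],[0,0.003,-0.036,0,0,0,0],[0,0.003,-0.036,0,0,0,0],[0,0.003,-0.036,0,0,0,0],[0,0.003,-0.036,0,0,0,0],[0,0.003,-0.036,0,0,0,0],[0,0.003,-0.036,0,0,0,0],[0,0.003,-0.036,0,0,0,0],[0,0,-0.02,0,0,0,0],[0,0,-0.008,0,0,0,0]]'; python3 -m handwheel '[[0,0,0,0,0,0,6],[0,0,0,0,0,0,10],[0,0,0,0,0,0,10],[0,0,0,0,0,0,10],[0,0,0,0,0,0,10],[0,0,0,0,0,0,10],[0,0,0,0,0,0,10],[0,0,0,0,0,0,10],[0,0,0,0,0,0,10],[0,0,0,0,0,0,10],[0,0,0,0,0,0,6],[0,0,0,0,0,0,0]]'; python3 - <<'E'
from h import *
togo([.479,-.2105,.18],75.2-90)
snap('top','top1');p,_=snap('side','side1')
q=cv2.imread('pics/top1.png')
out=np.zeros((600,800,3),np.uint8);out[:350]=cv2.resize(q[215:285,290:450],None,fx=5,fy=5,interpolation=cv2.INTER_NEAREST)[:, :800]
b=cv2.rotate(p[180:310,220:270],cv2.ROTATE_90_COUNTERCLOCKWISE);b=cv2.resize(b,None,fx=5,fy=5,interpolation=cv2.INTER_NEAREST);out[350:600,:b.shape[1]]=b[:250]
cv2.imwrite('pics/c1.png',out)
E
```

```text
time: 6.6
position: [0.4763, -0.2129, 0.2082]
tool_rot: [-0.076, -3.138, -0.0]
ft_force: [-0.6, 0.4, -3.1]
grip_width: 0.161
grip_force: 55.0
time: 8.1
position: [0.4779, -0.2101, 0.2087]
tool_rot: [-2.482, -1.923, 0.001]
ft_force: [-0.1, 0.1, -1.9]
grip_width: 0.156
grip_force: 55.0
t 8.1 pos [ 0.4779 -0.2101  0.2087] shift mm (present axes) [-0.1  1.2 28.7]
tooly -14.45 turn z 0.35 tilt [-0.09  0.04] f [-0.06  0.15 -1.85]
```

View pics/c1.png

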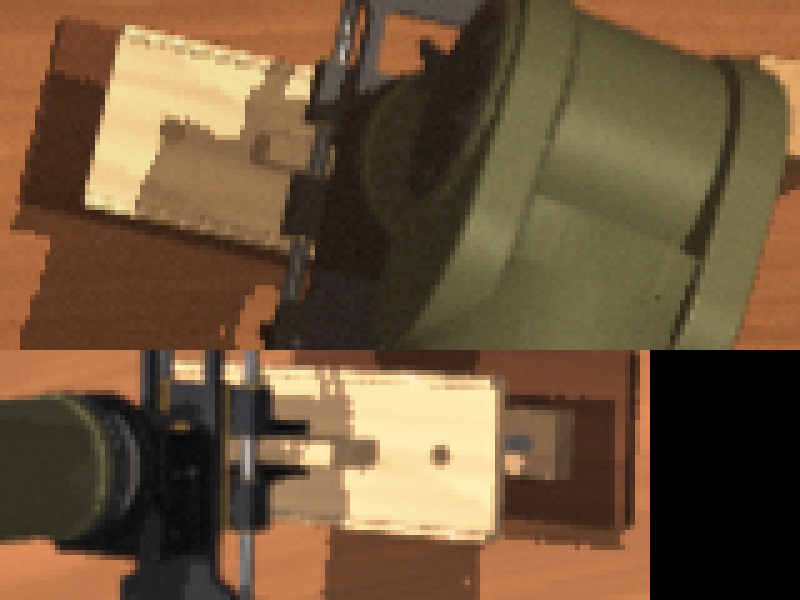

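The left hole shows in the top view at about (324.8,240.8). The right hole shows in the side view at about (248,268). I'll lower the tray to just above the pegs and measure again.

```bash
python3 -m handwheel '[[0,0,0.001,0.015,0,0,0.35],[0,0,0,0.02,0,0,0],[0,0,0,0.011,0,0,0],[0,0,0,0,0,0,0],[0,0,0,0,0,0,0]]'; python3 - <<'E'
from h import *
togo([.479,-.2105,.1596],75.2-90)
q,_=snap('top','top2');p,_=snap('side','side2')
p0=cv2.imread('pics/side0.png');q0=cv2.imread('pics/top0.png')
Z=lambda a,f:cv2.resize(a,None,fx=f,fy=f,interpolation=cv2.INTER_NEAREST)
out=np.zeros((600,800,3),np.uint8)
out[:300,:400]=Z(q[230:260,305:345],10);out[300:600,:400]=Z(q0[230:260,305:345],10)
out[:300,400:]=Z(p[260:290,230:270],10);out[300:600,400:]=Z(p0[260:290,230:270],10)
cv2.imwrite('pics/c2.png',out)
E
```

```text
time: 8.82
position: [0.48, -0.2111, 0.164]
tool_rot: [2.49, 1.914, 0.001]
ft_force: [-0.4, -0.3, -2.4]
grip_width: 0.157
grip_force: 55.0
t 8.82 pos [ 0.48   -0.2111  0.164 ] shift mm (present axes) [ 0.4 -1.1  4.4]
tooly -14.91 turn z -0.11 tilt [ 0.04 -0.02] f [-0.45 -0.28 -2.39]
```

View pics/c2.png

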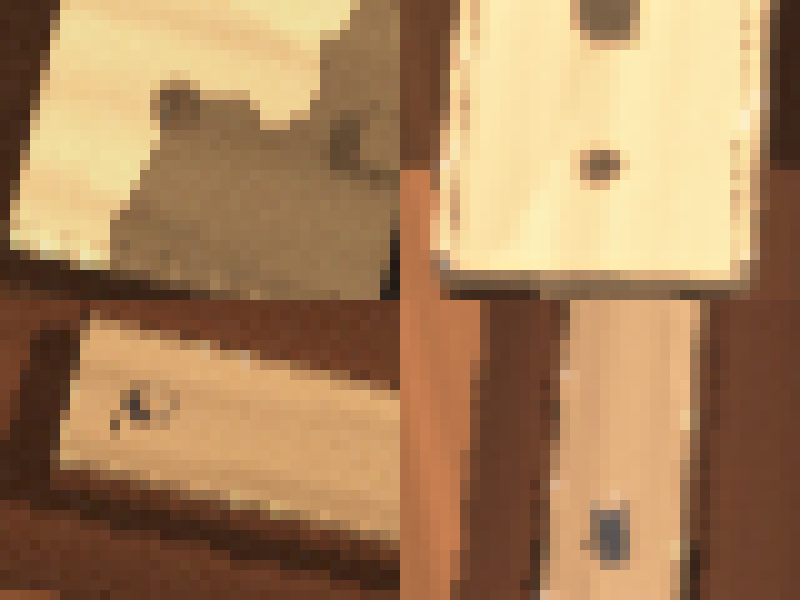

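```bash
python3 - <<'E'
from h import *
np.set_printoptions(precision=4,suppress=True)
b=.0015
A=ray('top',[[322.2,240.0]],.1444+b)[0];B=ray('top',[[320.3,239.75]],.12+b)[0]
print('top hole',A,'peg',B,'d',(B-A)*1000)
# depth fixes for side: table bias
d=np.load('pics/side0.npy');W=cloud('side',d);print('side: table z',np.median(W[240:290,200:225,2]),'bar z',np.median(W[250:275,247:256,2]), 'top bar z',.0914)
bs=np.median(W[250:275,247:256,2])-.09
C=ray('side',[[249.5,276.0]],.1444+bs)[0];D=ray('side',[[250.2,278.3]],.12+bs)[0];E=ray('side',[[250.3,286.2]],.09+bs)[0]
print('side hole',C,'peg tip',D,'pegbase front',E,'d',(D-C)*1000)
u=np.array([np.cos(np.radians(75.3)),np.sin(np.radians(75.3))])
print('hole sep',np.linalg.norm((A-C)[:2]),np.degrees(np.arctan2(*(A-C)[1::-1])),'peg sep',(B-D)[:2]@u)
# peg angles from bar edges, both cams
for n,Wc,m in(('side',W,(slice(225,300),slice(235,275))),):
    P=Wc[m].reshape(-1,3);P=P[(P[:,2]>.085+bs)&(P[:,2]<.095+bs)];print(n,'bar',cv2.minAreaRect((P[:,:2]*1000).astype(np.float32)))
E
```

```text
top hole [ 0.5    -0.131   0.1459] peg [ 0.5014 -0.1289  0.1215] d [  1.3731   2.0943 -24.4   ]
side: table z 0.00024994417825381654 bar z 0.09044914891965404 top bar z 0.0914
side hole [ 0.4571 -0.2949  0.1448] peg tip [ 0.4592 -0.2882  0.1204] pegbase front [ 0.4564 -0.2967  0.0904] d [  2.108    6.6788 -24.4   ]
hole sep 0.16941569007226404 75.31187642747751 peg sep 0.16479483780071816
side bar ((479.5249328613281, -210.80702209472656), (213.1138458251953, 46.032318115234375), 73.972900390625)
```

```bash
python3 -m handwheel '[[0,0.0023,0.0008,0.003,0,0,0],[0,0,0,0.005,0,0,0],[0,0,0,0.003,0,0,0],[0,0,0,0,0,0,0],[0,0,0,0,0,0,0]]'; python3 -m handwheel '[[0,0,0,0.001,0,0,0],[0,0,0,0.001,0,0,0],[0,0,0,0,0,0,0]]';python3 -m handwheel '[[0,0,0,0.001,0,0,0],[0,0,0,0,0,0,0]]'
```

```text
time: 9.55
position: [0.481, -0.209, 0.1526]
tool_rot: [2.491, 1.914, 0.0]
ft_force: [0.1, -0.3, -2.0]
grip_width: 0.156
grip_force: 55.0
time: 9.93
position: [0.4809, -0.2089, 0.1505]
tool_rot: [-2.491, -1.914, -0.0]
ft_force: [0.5, 0.6, -2.3]
grip_width: 0.155
grip_force: 55.0
time: 10.18
position: [0.4809, -0.2089, 0.1495]
tool_rot: [-2.491, -1.914, 0.0]
ft_force: [0.1, -0.2, -3.5]
grip_width: 0.154
grip_force: 55.0
```

```bash
python3 -m handwheel '[[0,0,0,0.0005,0,0,0],[0,0,0,0,0,0,0]]';python3 -m handwheel '[[0,0,0,0.0005,0,0,0],[0,0,0,0,0,0,0]]'; python3 -m handwheel '[[0,0,0,0.0005,0,0,0],[0,0,0,0,0,0,0]]'; python3 -c "
from h import *
print(np.round(ctrl.get_state()['torque'],2))"
```

```text
time: 10.42
position: [0.481, -0.2089, 0.149]
tool_rot: [-2.491, -1.914, -0.0]
ft_force: [0.4, 0.1, -2.3]
grip_width: 0.154
grip_force: 55.0
time: 10.68
position: [0.481, -0.2089, 0.1485]
tool_rot: [-2.491, -1.914, -0.0]
ft_force: [1.1, -0.2, -2.0]
grip_width: 0.156
grip_force: 55.0
time: 10.92
position: [0.481, -0.2089, 0.148]
tool_rot: [-2.491, -1.914, -0.0]
ft_force: [0.1, 0.8, -3.1]
grip_width: 0.159
grip_force: 55.0
[-0.08  0.02 -0.03]
```

```bash
for i in 1 ; do python3 -m handwheel '[[0,0,0,0.0005,0,0,0],[0,0,0,0,0,0,0]]';python3 -m handwheel '[[0,0,0,0.0005,0,0,0],[0,0,0,0,0,0,0]]'; python3 -m handwheel '[[0,0,0,0.0005,0,0,0],[0,0,0,0,0,0,0]]'; done; python3 -c "
from h import *
print(np.round(ctrl.get_state()['torque'],2))"
```

```text
time: 11.18
position: [0.481, -0.2089, 0.1475]
tool_rot: [-2.491, -1.914, -0.0]
ft_force: [0.0, -0.0, -2.6]
grip_width: 0.153
grip_force: 55.0
time: 11.42
position: [0.4809, -0.2089, 0.147]
tool_rot: [-2.491, -1.914, -0.0]
ft_force: [0.7, 0.1, -1.8]
grip_width: 0.155
grip_force: 55.0
time: 11.68
position: [0.481, -0.2089, 0.1465]
tool_rot: [-2.491, -1.914, -0.0]
ft_force: [0.5, -0.4, -1.6]
grip_width: 0.158
grip_force: 55.0
[-0.08  0.08  0.01]
```

```bash
python3 -m handwheel '[[0,0,0,0.0007,0,0,0],[0,0,0,0.0007,0,0,0],[0,0,0,0,0,0,0]]'; python3 -m handwheel '[[0,0,0,0.0007,0,0,0],[0,0,0,0.0007,0,0,0],[0,0,0,0,0,0,0]]'; python3 -c "
from h import *
togo([.4814,-.209,.1196],75.3-90);print(np.round(ctrl.get_state()['torque'],2))"
```

```text
time: 12.05
position: [0.481, -0.2089, 0.1451]
tool_rot: [-2.491, -1.914, -0.0]
ft_force: [-0.2, -0.2, -3.2]
grip_width: 0.154
grip_force: 55.0
time: 12.42
position: [0.481, -0.2089, 0.1437]
tool_rot: [-2.491, -1.914, 0.0]
ft_force: [-0.2, -0.3, -2.8]
grip_width: 0.157
grip_force: 55.0
t 12.43 pos [ 0.481  -0.2089  0.1437] shift mm (present axes) [-0.   0.5 24.1]
tooly -14.91 turn z -0.21 tilt [-0.  0.] f [-0.21 -0.25 -2.78]
[-0.11 -0.    0.04]
```

```bash
python3 -m handwheel '[[0,0,0,0.001,0,0,0],[0,0,0,0.001,0,0,0],[0,0,0,0.001,0,0,0],[0,0,0,0,0,0,0]]'; python3 -m handwheel '[[0,0,0,0.001,0,0,0],[0,0,0,0.001,0,0,0],[0,0,0,0.001,0,0,0],[0,0,0,0,0,0,0]]'; python3 -m handwheel '[[0,0,0,0.001,0,0,0],[0,0,0,0.001,0,0,0],[0,0,0,0.001,0,0,0],[0,0,0,0,0,0,0]]'; python3 - <<'E'
from h import *
print(np.round(ctrl.get_state()['torque'],2))
q,_=snap('top','top3');p,_=snap('side','side3')
Z=lambda a,f:cv2.resize(a,None,fx=f,fy=f,interpolation=cv2.INTER_NEAREST)
cv2.imwrite('pics/c3.png',np.hstack([Z(q[230:260,305:345],10),Z(p[265:295,230:270],10)]))
E
```

```text
time: 12.92
position: [0.4809, -0.2089, 0.1406]
tool_rot: [-2.491, -1.914, 0.0]
ft_force: [0.4, 0.4, -3.2]
grip_width: 0.158
grip_force: 55.0
time: 13.42
position: [0.4809, -0.2088, 0.1377]
tool_rot: [-2.491, -1.914, 0.0]
ft_force: [-0.6, 0.3, -3.5]
grip_width: 0.158
grip_force: 55.0
time: 13.92
position: [0.4809, -0.2089, 0.1346]
tool_rot: [-2.491, -1.914, 0.0]
ft_force: [0.3, 0.1, -2.4]
grip_width: 0.154
grip_force: 55.0
[-0.16  0.06 -0.01]
```

View pics/c3.png

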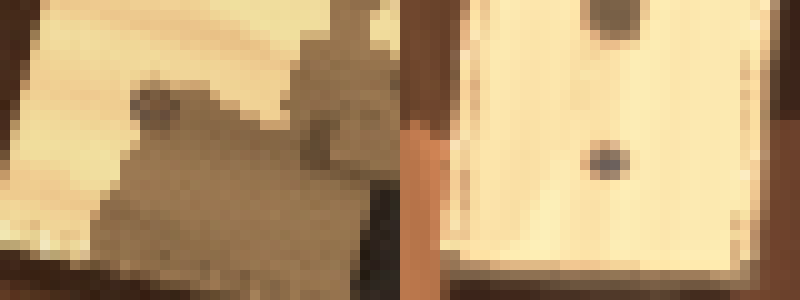

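Grey steel shows in both holes, at about (320,240) in the top view and (250,281) in the side view, so both pegs have entered. I'll carry on down to the bar.

```bash
python3 -m handwheel '[[0,0,0,0.001,0,0,0],[0,0,0,0.001,0,0,0],[0,0,0,0.001,0,0,0],[0,0,0,0.001,0,0,0],[0,0,0,0,0,0,0]]'; python3 -m handwheel '[[0,0,0,0.001,0,0,0],[0,0,0,0.001,0,0,0],[0,0,0,0.001,0,0,0],[0,0,0,0.001,0,0,0],[0,0,0,0,0,0,0]]'; python3 -m handwheel '[[0,0,0,0.001,0,0,0],[0,0,0,0.001,0,0,0],[0,0,0,0.001,0,0,0],[0,0,0,0,0,0,0]]'
```

```text
time: 14.65
position: [0.4809, -0.2089, 0.1306]
tool_rot: [-2.491, -1.914, 0.0]
ft_force: [0.6, -0.5, -2.8]
grip_width: 0.158
grip_force: 55.0
time: 15.28
position: [0.481, -0.2089, 0.1267]
tool_rot: [-2.491, -1.914, 0.0]
ft_force: [-0.6, -0.7, -2.2]
grip_width: 0.155
grip_force: 55.0
time: 15.78
position: [0.4809, -0.2089, 0.1237]
tool_rot: [-2.491, -1.914, 0.0]
ft_force: [-0.7, -0.2, -2.8]
grip_width: 0.155
grip_force: 55.0
```

Underside is now at about 94 mm.

```bash
python3 -m handwheel '[[0,0,0,0.001,0,0,0],[0,0,0,0.001,0,0,0],[0,0,0,0.001,0,0,0],[0,0,0,0,0,0,0]]'; python3 -m handwheel '[[0,0,0,0.0005,0,0,0],[0,0,0,0,0,0,0]]'; python3 -m handwheel '[[0,0,0,0.0003,0,0,0],[0,0,0,0,0,0,0]]'
```

```text
time: 16.27
position: [0.4809, -0.2089, 0.1206]
tool_rot: [-2.491, -1.914, 0.0]
ft_force: [0.3, 0.1, -3.1]
grip_width: 0.154
grip_force: 55.0
time: 16.52
position: [0.481, -0.2089, 0.1202]
tool_rot: [-2.491, -1.914, -0.0]
ft_force: [-0.1, -0.2, -3.0]
grip_width: 0.156
grip_force: 55.0
time: 16.77
position: [0.481, -0.2089, 0.12]
tool_rot: [-2.491, -1.914, -0.0]
ft_force: [1.2, 0.6, -1.5]
grip_width: 0.155
grip_force: 55.0
```

```bash
python3 -m handwheel '[[0,0,0,0.0003,0,0,0],[0,0,0,0,0,0,0]]'; python3 -m handwheel '[[0,0,0,0.0003,0,0,0],[0,0,0,0,0,0,0]]'; python3 -m handwheel '[[0,0,0,0.0002,0,0,0],[0,0,0,0,0,0,0]]'
```

```text
time: 17.02
position: [0.481, -0.2089, 0.1196]
tool_rot: [-2.491, -1.914, -0.0]
ft_force: [0.2, -0.3, -2.9]
grip_width: 0.153
grip_force: 55.0
time: 17.27
position: [0.481, -0.2089, 0.1196]
tool_rot: [-2.491, -1.914, -0.0]
ft_force: [-0.9, 0.7, -0.1]
grip_width: 0.157
grip_force: 55.0
time: 17.52
position: [0.481, -0.2089, 0.1196]
tool_rot: [-2.491, -1.914, -0.001]
ft_force: [-1.9, 0.7, 3.4]
grip_width: 0.157
grip_force: 55.0
```

It is seated, with about 6 N on the bar. I'll hold, slacken the grip, open and retreat.

```bash
python3 -m handwheel '[[0,0,0,0,0,0,0],[0,0,0,0,0,0,0],[0,0,0,0,0,0,0]]' 20; python3 -m handwheel '[[0.03,0,0,0,0,0,0],[0.06,0,0,0,0,0,0],[0.06,0,0,0,0,0,0],[0.06,0,0,0,0,0,0],[0.06,0,0,0,0,0,0]]';  python3 -m handwheel '[[0.06,0,0,-0.005,0,0,0],[0.06,0,0,-0.015,0,0,0],[0.06,0,0,-0.03,0,0,0],[0.06,0,0,-0.04,0,0,0],[0.06,0,0,-0.04,0,0,0],[0.06,0,0,-0.03,0,0,0],[0.06,0.04,0,0,0,0,0],[0.06,0.06,0,0,0,0,0],[0.06,0.06,0,0,0,0,0],[0.06,0.06,0,0,0,0,0],[0.06,0.03,0,0,0,0,0],[0.06,0,0,0,0,0,0]]'; python3 - <<'E'
from h import *
q,d=snap('top','top4');p,_=snap('side','side4')
W=cloud('top',d);m=np.zeros(d.shape,bool);m[205:295,270:420]=1;m&=(W[...,2]>.085)&(W[...,2]<.106)
print(np.median(W[m][:,2]),cv2.minAreaRect((W[m][:,:2]*1000).astype(np.float32)))
Z=lambda a,f:cv2.resize(a,None,fx=f,fy=f,interpolation=cv2.INTER_NEAREST)
out=np.zeros((600,800,3),np.uint8);a=Z(q[205:285,290:410],5);out[:400,:600]=a;b=Z(cv2.rotate(p[220:310,230:270],0),1);out[400:600,:450]=Z(cv2.rotate(p[220:310,230:270],cv2.ROTATE_90_COUNTERCLOCKWISE),5)
cv2.imwrite('pics/c4.png',out)
E
```

```text
time: 17.9
position: [0.481, -0.2089, 0.1195]
tool_rot: [-2.491, -1.914, -0.0]
ft_force: [-3.0, 2.5, 6.3]
grip_width: 0.154
grip_force: 20.0
time: 18.52
position: [0.481, -0.2089, 0.1191]
tool_rot: [2.491, 1.914, 0.0]
ft_force: [-0.2, 0.6, -0.3]
grip_width: 0.635
grip_force: 0.0
time: 20.02
position: [0.5456, 0.0359, 0.2798]
tool_rot: [2.485, 1.921, 0.001]
ft_force: [0.6, -0.4, -0.4]
grip_width: 0.69
grip_force: 0.0
0.10164881510519555 ((480.1162109375, -211.72552490234375), (242.0631103515625, 90.47808837890625), 75.06580352783203)
```

View pics/c4.png

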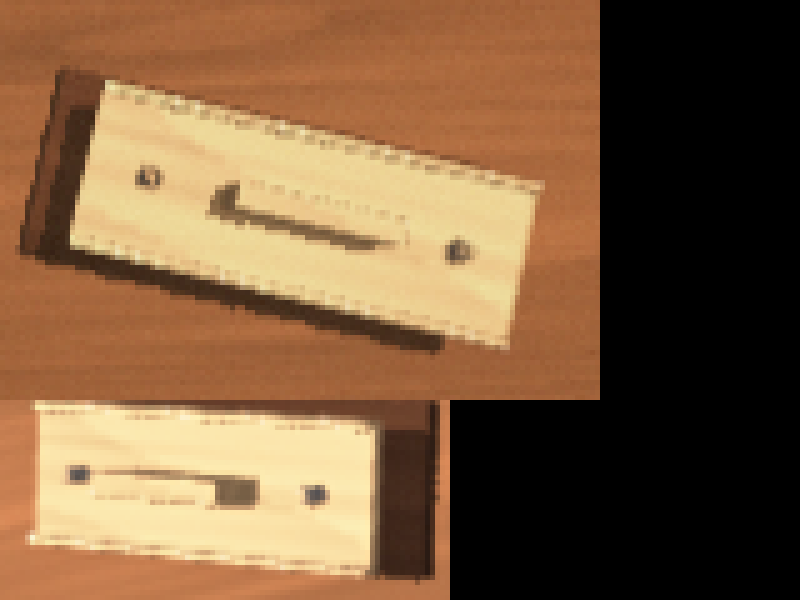

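The picture shows both pegs standing out through the holes, at top-view pixels of about (319.5,240.5) and (381.5,255). The tray lies level on the bar: the board top reads 101.6 mm, which includes a calibration offset of about 1.5 mm.

```bash
python3 -c "
from h import *
print(ctrl.close_job())"
```

```text
the job is handed in; nothing more can be done
None
```

The tray hangs on both pegs, rests flat on the peg bar and is released. The job was handed in at about 20 s; the bystanders were left alone, and I saw at most about 10 N on the stand in the readings after each move.

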